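Unlock the drawbar coupling and hold it raised off its ball

ROBOT

A 6-joint arm with a two-finger parallel gripper is mounted at the origin on a cart in front of the work surface, level with it; the furniture and walls round the work are solid. World frame = base frame: x ahead of the robot, y to its left, z up, the work surface at z = 0. Lengths are in m, angles in degrees, forces in N, time in s.
With the tool pointing down it reaches from about 0.375 to 0.9 m from the base axis. Payload 3.1 kg.
Tool frame: the origin (TCP) lies at the very end of the fingers, on their centre line; the grasp point (between the pads) lies 19 mm behind it (bot.hold_point_z is the z of the grasp point in the tool frame, in m); z points along the fingers, y is the line along which they close (so a half turn about z gives the same grasp; the last joint's range is limited). The gripper opens to 87 mm and grips with 3 to 60 N. Pads are 19 mm wide; open, the fingers measure 117 mm over their backs; the gripper's body (75 mm by 190 mm) begins 51 mm behind the grasp point.
Start: joints at [63.34, 30.224, 82.088, -0, 67.689, -10.227], TCP at [0.177, 0.599, 0.223] pointing down, gripper open.
Joint ranges: [-176.69, 176.69], [-43.24, 126.21], [12.49, 139.97], [-82, 262], [0, 151.66], [-163.58, 163.58]. Speed limits (degrees/s): [159.86, 159.86, 180, 180, 180, 180].

INTERFACE

Orientations are given as a 3x3 rotation matrix whose columns are the frame's x, y, z axes.
In Python, from rig import bot, capture, camera_model gives the robot as it stands.
- The arm moves only by the tool apply_moves, never from a script. Its argument "plan" is text: rows parted by semicolons, each of 6 numbers parted by spaces: the shift along the tool's x, y, z in units of 0.05 m (1.0 is 0.05 m), then the turn, a rotation vector about the tool's x, y, z in units of 360 degrees (1.0 is 360 degrees). In form: dx dy dz ax ay az; .... A call has 1 to 10 rows; each row shifts and turns the commanded pose from where the row before left it, along the tool's axes as they then stand; what a row does not reach is not made up. A row lasts 1/12 s, in which the tool goes at most 41.7 mm and 7.16 degrees, less where a joint would pass 70% of its speed; a pose out of reach is approached as far as the arm can. A call with a number of a shift or a turn outside -1 to 1 is refused whole. A call with a gripper value outside its range is refused whole. "gripper" is the gripper command: -1 is shut, 1 is fully open, values between are in proportion, set as the call begins (left out, the last holds). The fingers move at their own pace and stop on an object; the grip force is fixed at half the most. Time passes only in rows, so rows that do not move let the fingers close. It gives the time, the measured TCP pose, the force, the opening and the grip force at its end, in the units of the state.
- bot.read_state(): the state, without advancing time (a new reading comes with each control period).
- capture(name): name is "side" or "top"; returns the picture (384x512x3 uint8, red, green, blue); there is no depth.
- camera_model(name): a dict with "vertical_fov" (degrees; the focal length in pixels is half the picture's height over the tangent of half this angle, whatever the lens; pixels are square), "cx", "cy" (the principal point, pixels), "dist" ([k1, k2, p1, p2, k3] as OpenCV has them; the pictures are not rectified), "position" and "rotation" of the camera in the world. Camera axes: x right, y down, z forward; pixel columns grow to the right and rows downward; lengths in m; the calibration is good to about 2 mm. A picture is of the moment at which its call begins. camera_model takes no time and is no camera call.
- bot.hand_in(): hands the job in; it is judged then, once.
The state is a dict: "time_s": time; "joint_positions": joint angles; "qvel": joint speeds; "tau": joint torques, N m; "position": TCP position; "tcp_rot": TCP orientation; "force": force on the tool from outside, world axes, zero at the start; "moment": the same for the moment, N m; "opening": opening from 0.0 (shut) to 1.0 (fully open); "grasp_force": force on a finger pad.
Only numpy, scipy, OpenCV 4.12 (cv2) and the standard library are available. Lean on these libraries where they do the work, as an engineer would, in place of code of your own. Each camera call takes 0.05 s, during which the arm holds its last target. There are 200 camera calls.

TASK

The ball of this small trailer coupling has to be inspected, so take the drawbar stub off it. Draw the yellow-knobbed lock pin out of the coupler and put it down (no dropping from a height) in the red tray that stands by itself on the left; then squeeze the red latch pad sideways against its spring, fully home towards the black grip, and with the latch squeezed lift the drawbar straight up off the ball. Finish while still holding it level and still, raised about 10 cm, above the ball; leave the tray and the caliper where they are.

Things in the scene. Friction and masses are not known exactly. Their poses are not given: they have to be found in the camera images.
- ball (a point): Centre of the bright steel ball, 50 mm in diameter, on the fixed blue ball mount (base plate 140 x 110 x 12 mm bolted to the bench). The ball's centre is 85 mm above the bench.
- socket (a point): Centre of the ball socket in the aluminium coupler head of the loose drawbar; at the ball's centre while coupled (1 to 2 mm play). Drawbar axes: x from the head along the stub, y to its left, z up. It reaches 32 mm ahead of here to 179 mm behind (dark 40 mm square tube), weighs about 0.75 kg, balances under the grip; flat top of the head 31 mm above here.
- grip (a point): Middle of the hand grip on the head, on the drawbar's centre line (same axes), 22 mm along x, 61 mm above the socket. Black fixed plate: outer face 15 mm from here towards -y, 24 mm wide along x, from 25 mm below to 13 mm above here. It does not yield while on the ball, so centre the fingers here, closing along y: 45 mm over both pads shut, 30 mm squeezed. Latch straps lie over 22 mm below here.
- latch_pad (a point): Middle of the outer (+y) face of the red latch pad, same size and height as the black plate; 30 mm from point grip towards +y when shut, 15 mm when squeezed home. It moves with the latch.
- latch (a joint): Travel of the spring latch: 0 shut (jaw under the ball), 0.015 m squeezed home (jaw clear; below about 0.012 the ball is still caught). It slides towards the drawbar's -y. Its spring pushes back with about 5 N shut, 10.5 N home, and shuts it when let go; the lock pin, while in, blocks it after 2 to 5 mm.
- pin_knob (a point): Middle of the lock pin's round yellow knob, 24 mm across, 26 mm high, axis z upright while it is in. Below the knob: a 10 mm collar and a 34 mm steel shank, 8 mm thick, standing loosely through the latch slide in a bore of the coupler, 55 mm along x from the socket. This point is 59 mm above the socket and 57 mm above the shank's end. 45 g.
- pin_tray: Open red plastic tray, 135 mm along its x, 205 mm along its y, 43 mm high, walls and floor 3 mm; origin under the middle of its floor. It is loose, stands alone left of the drawbar, empty.
- foot (a point): Middle of the underside of the drawbar's prop foot (46 x 68 mm), 145 mm along x from the socket, 85 mm below it; it stands on the bench at the start.
- caliper: Steel vernier caliper, 66 x 220 x 9 mm, lying on the bench in front of the ball mount; leave alone. Origin at the middle of its underside.
There are look-alikes about, which are no part of the job. There is more than one size of the part that bears pin_knob; the job needs the smaller.

How it is judged:
By the outcome, as a careful person would: the job done as asked, in the order asked, and still so for the second after the job is handed in, while the arm keeps its last pose, push and grip.
It also fails if it takes over 51 s, if anything falls off the work surface, if the arm or the gripper's body presses on something with over 40 N, if the wrist force passes 120 N, or if a joint passes its speed limit or range.

## Working session

There is one attempt and no reset: what is moved stays moved. The work goes in short steps, Python scripts to look and compute and a tool call to move; the robot and the scene stay as the last step left them, time stands still between calls to the robot, and variables do not carry over. Pictures are saved under pics/ and viewed, at most 10 in all, crops included, and the job is handed in when it is done.

Besides the shell and the picture viewer there is one more tool, called after "Call:" as name(argument=value, ...) on one line, values as JSON. apply_moves: Moves the arm, as the interface text tells. Its arguments: {"type":"object","properties":{"plan":{"type":"string"},"gripper":{"type":"number"}},"required":["plan"]}

```bash
mkdir -p pics
cat > h.py <<'E'
import numpy as np, cv2
from rig import bot, capture, camera_model
def snap(n,f):
    im=capture(n); cv2.imwrite(f'pics/{f}.png',im[:,:,::-1]); return im
def K(m):
    f=192/np.tan(np.radians(m['vertical_fov'])/2); return np.array([[f,0,m['cx']],[0,f,m['cy']],[0,0,1.]])
def ray(n,uv):
    m=camera_model(n); p=cv2.undistortPoints(np.array([[uv]],float),K(m),np.array(m['dist'],float))[0,0]
    return np.array(m['position']),np.array(m['rotation'])@np.array([p[0],p[1],1])
def atz(n,uv,z):
    c,d=ray(n,uv); return c+d*(z-c[2])/d[2]
def proj(n,P):
    m=camera_model(n); R=np.array(m['rotation']).T
    return cv2.projectPoints(np.array(P,float).reshape(-1,3),cv2.Rodrigues(R)[0],-R@np.array(m['position']),K(m),np.array(m['dist'],float))[0][:,0]
def tri(a,b):
    (c1,d1),(c2,d2)=ray('top',a),ray('side',b)
    s=np.linalg.lstsq(np.c_[d1,-d2],c2-c1,rcond=None)[0]; p,q=c1+d1*s[0],c2+d2*s[1]
    return (p+q)/2,np.linalg.norm(p-q)
def crop(n,src,x,y,w,h,k):
    im=cv2.imread(f'pics/{src}.png')[y:y+h,x:x+w]; cv2.imwrite(f'pics/{n}.png',cv2.resize(im,None,fx=k,fy=k,interpolation=cv2.INTER_CUBIC))
E
python3 - <<'E'
from h import *
a=snap('top','t0');b=snap('side','s0')
cv2.imwrite('pics/both.png',np.hstack([a,b])[:,:,::-1][:, :])
for n in('top','side'):print(camera_model(n))
s=bot.read_state();print(s['tcp_rot'],s['opening'],s['force'],bot.hold_point_z)
E
```

```text
{'vertical_fov': 46.56028405239738, 'cx': 256.570686303425, 'cy': 185.06908907305797, 'dist': array([-0.11655451,  0.        ,  0.        ,  0.        ,  0.        ]), 'position': array([0.46857299, 0.29222618, 0.95242492]), 'rotation': array([[ 0.01407734, -0.9974267 ,  0.07029804],
       [-0.99989635, -0.01425478, -0.00202311],
       [ 0.00301999, -0.07026228, -0.99752398]])}
{'vertical_fov': 46.08541019875006, 'cx': 256.96273899139686, 'cy': 182.88282174511593, 'dist': array([-0.14296031,  0.        ,  0.        ,  0.        ,  0.        ]), 'position': array([ 0.35822641, -0.37536985,  0.60478844]), 'rotation': array([[ 0.97391593, -0.1178669 ,  0.1938947 ],
       [-0.22624877, -0.56956879,  0.79019168],
       [ 0.01729893, -0.8134487 , -0.58137936]])}
[[-9.59155192e-01  2.82879224e-01 -8.13371043e-04]
 [ 2.82880237e-01  9.59153718e-01 -1.70757954e-03]
 [ 2.97109086e-04 -1.86792037e-03 -9.99998211e-01]] 1.000970894397976 [ 1.09534377  0.44043053 -0.10212351] -0.0187
```

View pics/t0.png

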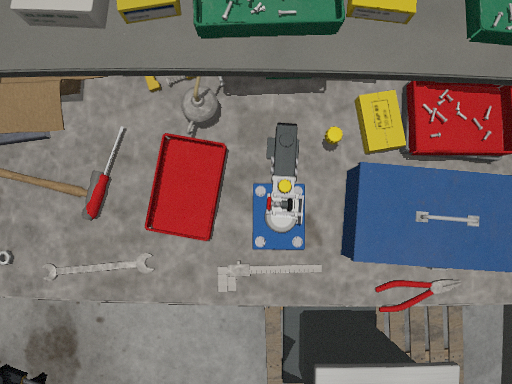

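View pics/s0.png

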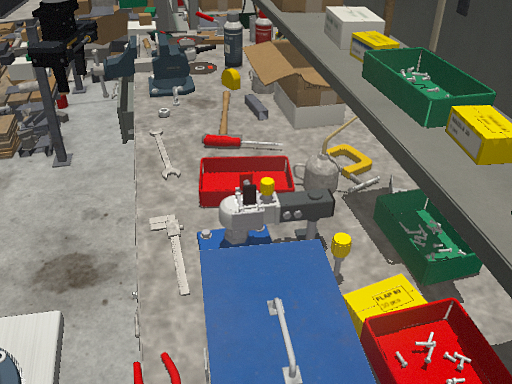

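The top view shows the drawbar at (285,150–230), the red tray at (187,187) and the caliper at (270,270). Things that could be mistaken for the pin knob are the knob in the coupler, top (285,186) / side (267,187), and a knobbed pin standing free, top (334,135) / side (342,243). The red bin at (455,120) looks like the tray, but it holds screws. I choose the knob in the coupler and the empty tray on the left, and check both in a close crop.

Run:
```python
from h import *
crop('ct','t0',240,110,110,145,4);crop('cs','s0',190,160,170,110,4)
a=cv2.imread('pics/ct.png');b=cv2.imread('pics/cs.png')
b=cv2.resize(b,None,fx=.52,fy=.52) if 0 else b
W=800;
c=np.zeros((600,800,3),np.uint8);a=cv2.resize(a,(330,435));b=cv2.resize(b,(467,302));c[:435,:330]=a;c[:302,333:]=b
cv2.imwrite('pics/c0.png',c)
```

```text
(no output)
```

View pics/c0.png

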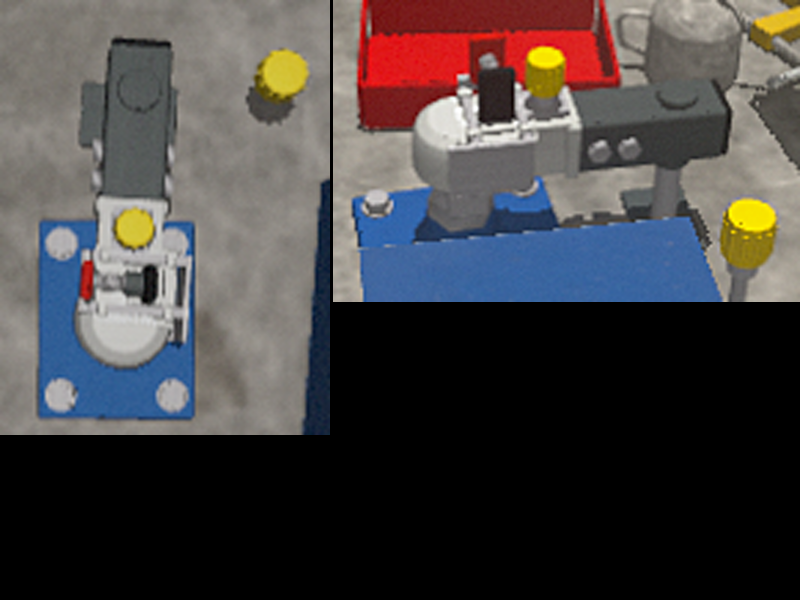

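The coupler knob is at top (285,186) / side (267.5,186.6). It is the smaller of the two, since the free-standing one is clearly larger. The red pad is on +y (image left), the black grip on −y.

Run:
```python
from h import *
np.set_printoptions(precision=4,suppress=True)
k=atz('top',(285,186),.157);print('knob',k,tri((285,186),(267.5,185.5)))
t=atz('top',(286.3,124),.105);print('tail',t)
d=t[:2]-k[:2];print(np.hypot(*d),np.degrees(np.arctan2(d[1],d[0])))
# tail edges
for p in((115,200),(164,198),(114,45),(170,47),(104,202),(165,202)):
  print(p,atz('top',(240+p[0]/3,110+p[1]/3),.105)[:2])
red=atz('top',(240+87/3,110+280/3),.159);blk=atz('top',(240+150/3,110+284/3),.159);print('red,blk',red,blk)
# plate bolts
for p in((61,242),(173,242),(61,395),(172,395)): print(atz('top',(240+p[0]/3,110+p[1]/3),.018)[:2])
c=[atz('top',p,.043)[:2] for p in((167,135),(227,142),(211,240),(146,230))];print(np.array(c),np.mean(c,0))
```

```text
knob [0.5237 0.2398 0.157 ] (array([0.5262, 0.2386, 0.1448]), np.float64(0.00331103328732512))
tail [0.6471 0.2349 0.105 ]
0.12354037430069027 -2.2772635693807333
(115, 200) [0.5449 0.2492]
(164, 198) [0.5467 0.218 ]
(114, 45) [0.6449 0.2509]
(170, 47) [0.6442 0.2148]
(104, 202) [0.5436 0.2562]
(165, 202) [0.5441 0.2174]
red,blk [0.4923 0.2681 0.159 ] [0.4904 0.2307 0.159 ]
[0.5228 0.2823]
[0.5239 0.2039]
[0.4163 0.2808]
[0.4172 0.2036]
[[0.634  0.4773]
 [0.6207 0.3525]
 [0.4195 0.3813]
 [0.4374 0.5151]] [0.5279 0.4316]
```

Call:
apply_moves(plan="0 0 0 0 0 -0.0195; 0 0 0 0 0 -0.0195; -0.45 -0.43 0 0 0 0; -0.45 -0.43 0 0 0 0; -0.45 -0.43 0 0 0 0; -0.45 -0.43 0 0 0 0; -0.45 -0.43 0 0 0 0; -0.45 -0.43 0 0 0 0; -0.45 -0.43 0 0 0 0; -0.45 -0.43 0 0 0 0", gripper=0.2)

```text
time_s: 0.93
position: [0.35, 0.4187, 0.2222]
tcp_rot: [[-0.999, 0.042, -0.001], [0.042, 0.999, -0.001], [0.001, -0.001, -1.0]]
force: [0.7, -0.3, 0.5]
opening: 0.603
grasp_force: 0.0
```

Call:
apply_moves(plan="-0.45 -0.43 0 0 0 0; -0.45 -0.43 0 0 0 0; -0.45 -0.43 0 0 0 0; -0.45 -0.43 0 0 0 0; -0.45 -0.43 0 0 0 0; -0.45 -0.43 0 0 0 0; -0.45 -0.43 0 0 0 0; -0.45 -0.43 0 0 0 0; 0 0 0 0 0 0; 0 0 0 0 0 0")

```text
time_s: 1.77
position: [0.5229, 0.2394, 0.222]
tcp_rot: [[-0.999, 0.045, -0.001], [0.045, 0.999, 0.0], [0.001, -0.0, -1.0]]
force: [-0.0, 0.1, 0.1]
opening: 0.599
grasp_force: 0.0
```

```bash
cat >> h.py <<'E'
def to(P,yaw=None):
    "remaining shift (units of .05 m, tool axes) and turn to reach TCP P"
    s=bot.read_state();R=np.array(s['tcp_rot']);p=np.array(s['position'])
    x=np.round(R,4);print('t',s['time_s'],'pos',p.round(4),'F',np.round(s['force'],1),'open',round(s['opening'],3),'gf',round(s['grasp_force'],1))
    print('shift',(R.T@(np.array(P)-p)/.05).round(3))
    if yaw is not None:
        a=np.radians(yaw);T=np.array([[-np.cos(a),-np.sin(a),0],[-np.sin(a),np.cos(a),0],[0,0,-1]])
        print('turn',(cv2.Rodrigues(R.T@T)[0].ravel()/2/np.pi).round(4))
E
python3 - <<'E'
from h import *
to((.5237,.2398,.128),-2.3)
snap('side','s1');snap('top','t1')
a=cv2.imread('pics/t1.png')[110:260,200:360];b=cv2.imread('pics/s1.png')[90:240,190:350]
cv2.imwrite('pics/c1.png',cv2.resize(np.hstack([a,b]),(800,375),interpolation=cv2.INTER_CUBIC))
E
```

```text
t 1.7667 pos [0.5229 0.2394 0.222 ] F [-0.   0.1  0.1] open 0.599 gf 0.0
shift [-0.018  0.008  1.88 ]
turn [ 0.     -0.0001 -0.0008]
```

View pics/c1.png

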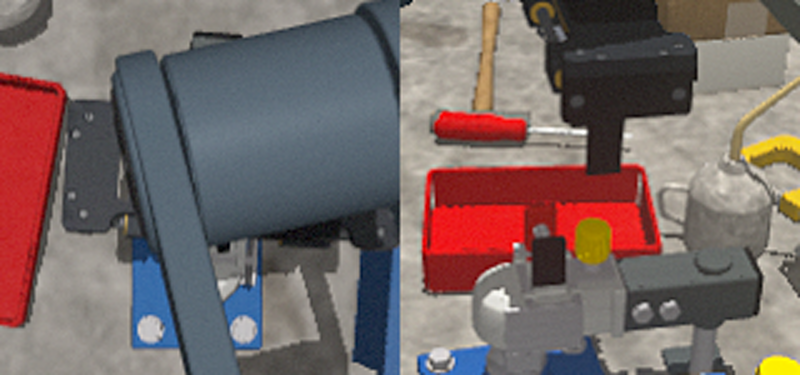

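The gripper is above the coupler knob, and in the side view the finger stands just over it at (592,240). Going down to grip.

Call:
apply_moves(plan="-0.02 0.01 0.38 0 0 0; 0 0 0.38 0 0 0; 0 0 0.38 0 0 0; 0 0 0.38 0 0 0; 0 0 0.2 0 0 0; 0 0 0.13 0 0 0; 0 0 0 0 0 0")

```text
time_s: 2.45
position: [0.5216, 0.2418, 0.1289]
tcp_rot: [[-0.999, 0.04, -0.003], [0.04, 0.999, -0.001], [0.003, -0.001, -1.0]]
force: [-0.2, -0.5, -0.0]
opening: 0.603
grasp_force: 0.0
```

Call:
apply_moves(plan="0 0 0 0 0 0; 0 0 0 0 0 0; 0 0 0 0 0 0; 0 0 0 0 0 0; 0 0 0 0 0 0; 0 0 0 0 0 0; 0 0 0 0 0 0", gripper=-1)

```text
time_s: 3.03
position: [0.5235, 0.2412, 0.1306]
tcp_rot: [[-0.999, 0.042, 0.001], [0.042, 0.999, 0.0], [-0.001, 0.0, -1.0]]
force: [-0.0, -0.3, 1.8]
opening: 0.268
grasp_force: 30.0
```

Call:
apply_moves(plan="0 0 -0.1 0 0 0; 0 0 -0.15 0 0 0; 0 0 -0.2 0 0 0; 0 0 -0.2 0 0 0; 0 0 -0.2 0 0 0; 0 0 -0.3 0 0 0; 0 0 -0.3 0 0 0; 0 0 -0.3 0 0 0; 0 0 0 0 0 0")

```text
time_s: 3.78
position: [0.5253, 0.2418, 0.2216]
tcp_rot: [[-0.999, 0.042, 0.007], [0.042, 0.999, 0.002], [-0.007, 0.002, -1.0]]
force: [0.9, 0.2, -1.4]
opening: 0.263
grasp_force: 30.0
```

Run:
```python
from h import *
to((.522,.435,.05),-2.3)
snap('side','s2');crop('c2','s2',170,70,220,180,3)
```

```text
t 3.7833 pos [0.5253 0.2418 0.2216] F [ 0.9  0.2 -1.4] open 0.263 gf 30.0
shift [0.252 3.85  3.439]
turn [ 0.0003  0.0012 -0.0002]
```

View pics/c2.png

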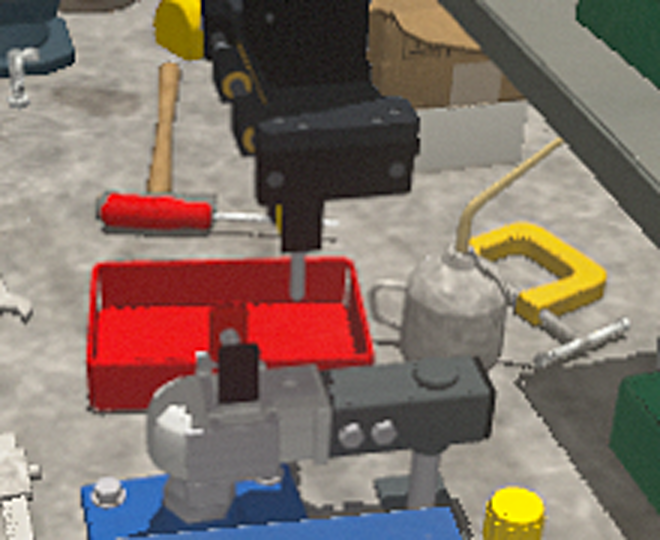

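The pin is out and hangs below the fingers, its shank reaching about (297,297). Moving it over the tray.

Call:
apply_moves(plan="0.05 0.5 0 0 0 0; 0.05 0.55 0 0 0 0; 0.06 0.55 0 0 0 0; 0.06 0.55 0 0 0 0; 0.06 0.55 0 0 0 0; 0.06 0.55 0 0 0 0; 0.06 0.55 0 0 0 0; 0 0.05 0 0 0 0; 0 0 0.5 0 0 0; 0 0 0.5 0 0 0")

```text
time_s: 4.67
position: [0.5117, 0.4353, 0.1679]
tcp_rot: [[-0.999, 0.04, 0.003], [0.04, 0.999, 0.001], [-0.003, 0.001, -1.0]]
force: [0.4, 0.4, -0.3]
opening: 0.264
grasp_force: 30.0
```

Call:
apply_moves(plan="0 0 0.5 0 0 0; 0 0 0.5 0 0 0; 0 0 0.5 0 0 0; 0 0 0.4 0 0 0; 0 0 0.2 0 0 0; 0 0 0.1 0 0 0; 0 0 0 0 0 0; 0 0 0 0 0 0; 0 0 0 0 0 0")

```text
time_s: 5.42
position: [0.5122, 0.4349, 0.0591]
tcp_rot: [[-0.999, 0.042, 0.002], [0.042, 0.999, 0.001], [-0.002, 0.002, -1.0]]
force: [0.2, -1.1, 0.3]
opening: 0.268
grasp_force: 30.0
```

Run:
```python
from h import *
to((.51,.435,.0475),-2.3)
snap('side','s3');crop('c3','s3',180,90,130,120,5)
```

```text
t 5.4167 pos [0.5122 0.4349 0.0591] F [ 0.2 -1.1  0.3] open 0.268 gf 30.0
shift [ 0.044 -0.     0.231]
turn [ 0.0002  0.0004 -0.0003]
```

View pics/c3.png

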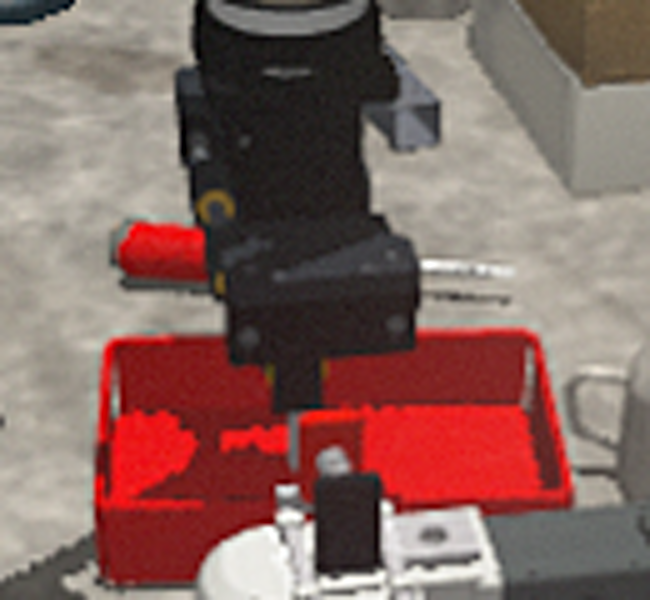

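The pin is inside the tray at (293,440), just above the floor. Lowering gently until it touches.

Call:
apply_moves(plan="0 0 0.06 0 0 0; 0 0 0.06 0 0 0; 0 0 0.04 0 0 0; 0 0 0.03 0 0 0; 0 0 0 0 0 0")

```text
time_s: 5.88
position: [0.5108, 0.4342, 0.0476]
tcp_rot: [[-0.999, 0.042, -0.001], [0.042, 0.999, -0.0], [0.001, -0.0, -1.0]]
force: [-0.7, 0.5, -0.7]
opening: 0.266
grasp_force: 30.0
```

Call:
apply_moves(plan="0 0 0.02 0 0 0; 0 0 0.02 0 0 0; 0 0 0 0 0 0; 0 0 0 0 0 0")

```text
time_s: 6.22
position: [0.5113, 0.4344, 0.0462]
tcp_rot: [[-0.999, 0.042, 0.0], [0.042, 0.999, 0.0], [-0.0, 0.0, -1.0]]
force: [-0.1, 0.0, 0.8]
opening: 0.268
grasp_force: 30.0
```

Call:
apply_moves(plan="0 0 0.02 0 0 0; 0 0 0.02 0 0 0; 0 0 0 0 0 0; 0 0 0 0 0 0")

```text
time_s: 6.55
position: [0.5117, 0.4346, 0.0457]
tcp_rot: [[-0.999, 0.042, 0.001], [0.042, 0.999, 0.0], [-0.001, 0.001, -1.0]]
force: [-0.9, -2.3, 8.4]
opening: 0.266
grasp_force: 30.0
```

Contact (8 N). Releasing.

Call:
apply_moves(plan="0 0 -0.02 0 0 0; 0 0 0 0 0 0; 0 0 0 0 0 0; 0 0 0 0 0 0; 0 0 0 0 0 0; 0 0 0 0 0 0; 0 0 0 0 0 0", gripper=0.6)

```text
time_s: 7.13
position: [0.511, 0.4343, 0.0448]
tcp_rot: [[-0.999, 0.042, -0.0], [0.042, 0.999, -0.0], [0.0, -0.0, -1.0]]
force: [0.1, 0.4, 0.0]
opening: 0.713
grasp_force: 0.0
```

Call:
apply_moves(plan="0 0 -0.2 0 0 0; 0 0 -0.4 0 0 0; 0 0 -0.5 0 0 0; 0 0 -0.5 0 0 0; 0 0 -0.5 0 0 0; 0 0 -0.5 0 0 0; 0 0 -0.5 0 0 0; 0 0 -0.5 0 0 0; 0 0 0 0 0 0; 0 0 0 0 0 0")

```text
time_s: 7.97
position: [0.5121, 0.435, 0.2277]
tcp_rot: [[-0.999, 0.042, 0.004], [0.042, 0.999, 0.003], [-0.004, 0.003, -1.0]]
force: [-0.4, -0.3, -1.1]
opening: 0.804
grasp_force: 0.0
```

Run:
```python
from h import *
a=np.radians(-2.3);g=np.array([.469+.022*np.cos(a),.2422+.022*np.sin(a)])
print(g); to((*g,.127),-2.3)
snap('side','s4');crop('c4','s4',180,90,130,120,5)
```

```text
[0.49098228 0.2413171 ]
t 7.9667 pos [0.5121 0.435  0.2277] F [-0.4 -0.3 -1.1] open 0.804 gf 0.0
shift [ 0.268 -3.892  2.002]
turn [ 0.0004  0.0007 -0.0002]
```

View pics/c4.png

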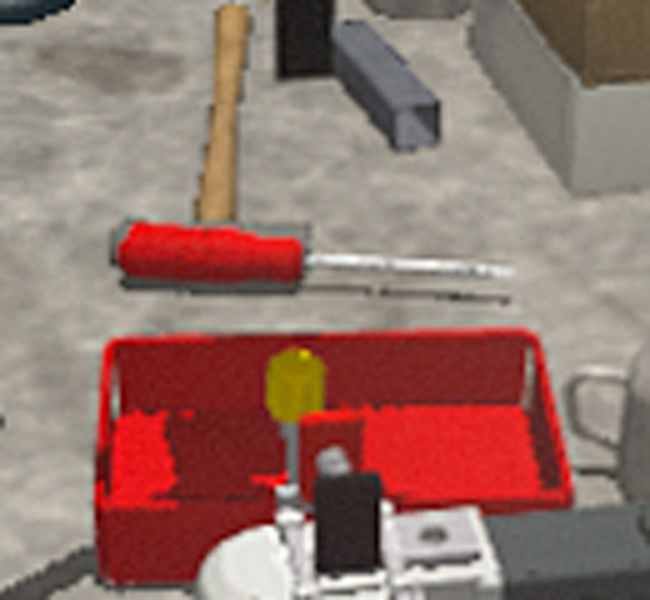

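The pin stands upright in the tray, knob at (295,385). Now a closer look at the grip surroundings before straddling it.

Run:
```python
from h import *
snap('top','t5')
a=cv2.resize(cv2.imread('pics/t5.png')[170:235,255:315],(400,433),interpolation=cv2.INTER_CUBIC)
b=cv2.resize(cv2.imread('pics/s4.png')[170:235,215:275],(400,433),interpolation=cv2.INTER_CUBIC)
cv2.imwrite('pics/c5.png',np.hstack([a,b]))
```

```text
(no output)
```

View pics/c5.png

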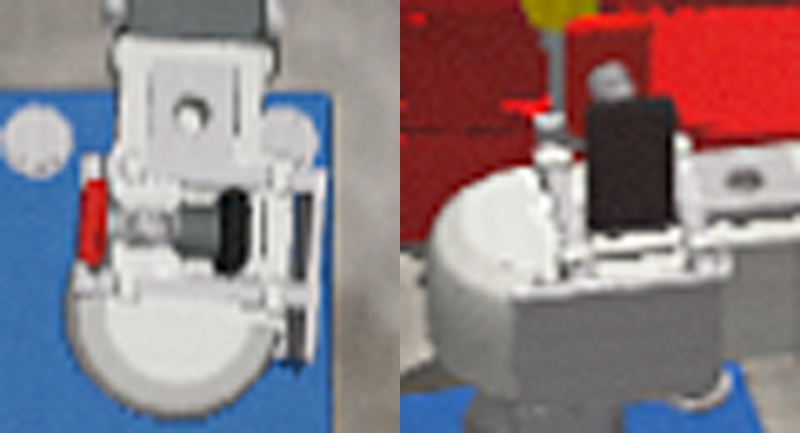

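The pin bore is now empty. The straps lie low on both sides of the pads. The red pad's outer edge is at crop (78,224), and the black plate spans (250,190–276).

Run:
```python
from h import *
f=lambda u,v,z:atz('top',(255+u/6.667,170+v/6.667),z).round(4)
print(f(78,224,.159),f(250,233,.159),'hole',f(192,116,.118))
# black plate from side: top edge corners on outer face
for p in((588,97),(675,97)): print(atz('side',(215+(p[0]-400)/6.667,170+p[1]/6.667),.159).round(4))
```

```text
[0.4917 0.2721 0.159 ] [0.49   0.2262 0.159 ] hole [0.5237 0.2394 0.118 ]
[0.483  0.2305 0.159 ]
[0.5046 0.2261 0.159 ]
```

Call:
apply_moves(plan="0.03 -0.49 0 0 0 0; 0.03 -0.49 0 0 0 0; 0.03 -0.49 0 0 0 0; 0.03 -0.49 0 0 0 0; 0.03 -0.49 0 0 0 0; 0.03 -0.49 0 0 0 0; 0.03 -0.49 0 0 0 0; 0.03 -0.46 0 0 0 0; 0 0 0 0 0 0; 0 0 0 0 0 0", gripper=1)

```text
time_s: 8.9
position: [0.4901, 0.2395, 0.2237]
tcp_rot: [[-0.999, 0.044, -0.003], [0.044, 0.999, -0.0], [0.003, -0.001, -1.0]]
force: [0.7, 0.8, -0.7]
opening: 1.001
grasp_force: 0.0
```

Run:
```python
from h import *
to((.4915,.2412,.130),-2.2)
```

```text
t 8.9 pos [0.4901 0.2395 0.2237] F [ 0.7  0.8 -0.7] open 1.001 gf 0.0
shift [-0.032  0.037  1.874]
turn [-0.0001 -0.0005 -0.0009]
```

Call:
apply_moves(plan="0 0.02 0.35 0 0 0; 0 0 0.35 0 0 0; 0 0 0.35 0 0 0; 0 0 0.35 0 0 0; 0 0 0.25 0 0 0; 0 0 0.15 0 0 0; 0 0 0.05 0 0 0; 0 0 0 0 0 0; 0 0 0 0 0 0; 0 0 0 0 0 0")

```text
time_s: 9.73
position: [0.4917, 0.2419, 0.1333]
tcp_rot: [[-0.999, 0.041, 0.002], [0.041, 0.999, 0.0], [-0.002, 0.001, -1.0]]
force: [0.0, -0.6, -0.5]
opening: 1.002
grasp_force: 0.0
```

Run:
```python
from h import *
to((.4915,.2412,.130),-2.2)
```

```text
t 9.7333 pos [0.4917 0.2419 0.1333] F [ 0.  -0.6 -0.5] open 1.002 gf 0.0
shift [ 0.004 -0.015  0.065]
turn [ 0.0001  0.0003 -0.0005]
```

Call:
apply_moves(plan="0 -0.01 0.06 0 0 0; 0 0 0 0 0 0; 0 0 0 0 0 0")

```text
time_s: 9.98
position: [0.4911, 0.241, 0.1298]
tcp_rot: [[-0.999, 0.042, 0.0], [0.042, 0.999, 0.0], [-0.0, 0.0, -1.0]]
force: [0.5, 0.2, -0.4]
opening: 1.0
grasp_force: 0.0
```

Call:
apply_moves(plan="0 0 0 0 0 0; 0 0 0 0 0 0; 0 0 0 0 0 0; 0 0 0 0 0 0; 0 0 0 0 0 0; 0 0 0 0 0 0; 0 0 0 0 0 0; 0 0 0 0 0 0; 0 0 0 0 0 0; 0 0 0 0 0 0", gripper=-1)

```text
time_s: 10.82
position: [0.4916, 0.2405, 0.1295]
tcp_rot: [[-0.999, 0.041, 0.001], [0.041, 0.999, -0.001], [-0.001, -0.001, -1.0]]
force: [0.7, -1.5, 1.4]
opening: 0.34
grasp_force: 29.6
```

The opening is 29.6 mm, so the latch is squeezed home. Lifting slowly first.

Call:
apply_moves(plan="0 0 -0.04 0 0 0; 0 0 -0.04 0 0 0; 0 0 -0.04 0 0 0; 0 0 -0.06 0 0 0; 0 0 -0.06 0 0 0; 0 0 -0.06 0 0 0; 0 0 0 0 0 0; 0 0 0 0 0 0")

```text
time_s: 11.48
position: [0.4908, 0.2409, 0.1447]
tcp_rot: [[-0.999, 0.042, -0.0], [0.042, 0.999, -0.0], [0.0, -0.0, -1.0]]
force: [0.4, 0.4, -8.1]
opening: 0.342
grasp_force: 29.7
```

Load is 8.1 N, about the drawbar's own weight, so it is coming free. 15 of 100 mm done; continuing.

Call:
apply_moves(plan="0 0 -0.1 0 0 0; 0 0 -0.15 0 0 0; 0 0 -0.15 0 0 0; 0 0 -0.15 0 0 0; 0 0 -0.15 0 0 0; 0 0 -0.15 0 0 0; 0 0 -0.15 0 0 0; 0 0 -0.15 0 0 0; 0 0 -0.15 0 0 0; 0 0 -0.15 0 0 0")

```text
time_s: 12.32
position: [0.4909, 0.241, 0.2178]
tcp_rot: [[-0.999, 0.042, -0.0], [0.042, 0.999, -0.0], [0.0, -0.0, -1.0]]
force: [-0.4, -0.3, -7.1]
opening: 0.34
grasp_force: 29.7
```

Call:
apply_moves(plan="0 0 -0.1 0 0 0; 0 0 -0.08 0 0 0; 0 0 -0.05 0 0 0; 0 0 0 0 0 0; 0 0 0 0 0 0; 0 0 0 0 0 0; 0 0 0 0 0 0; 0 0 0 0 0 0; 0 0 0 0 0 0; 0 0 0 0 0 0")

```text
time_s: 13.15
position: [0.491, 0.241, 0.2284]
tcp_rot: [[-0.999, 0.042, -0.0], [0.042, 0.999, -0.0], [0.0, -0.0, -1.0]]
force: [0.1, 0.4, -7.8]
opening: 0.342
grasp_force: 29.7
```

Run:
```python
from h import *
to((.4915,.2412,.230),-2.2)
snap('side','s6');snap('top','t6')
a=cv2.imread('pics/s6.png')[60:300,140:400]; cv2.imwrite('pics/c6.png',cv2.resize(a,None,fx=2.5,fy=2.5,interpolation=cv2.INTER_CUBIC))
```

```text
t 13.15 pos [0.491  0.241  0.2284] F [ 0.1  0.4 -7.8] open 0.342 gf 29.7
shift [-0.009  0.004 -0.033]
turn [-0.     -0.0001 -0.0005]
```

View pics/c6.png

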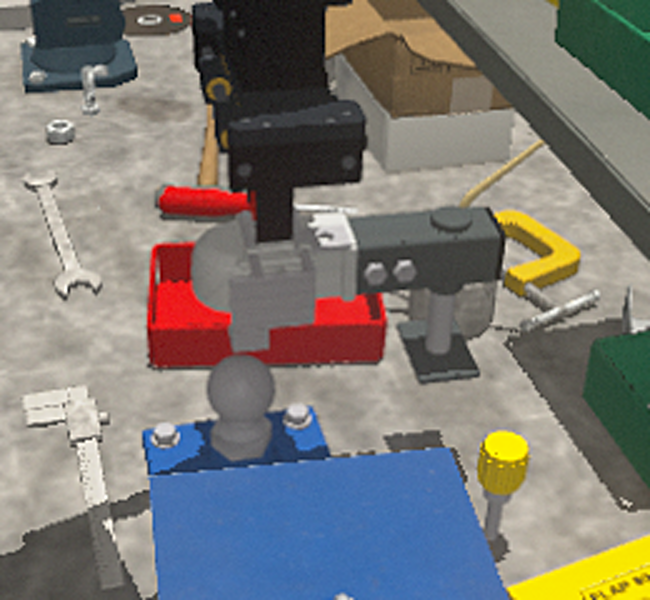

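The drawbar is raised 99 mm and hangs level above the bare ball at (240,388). The tray and caliper look unmoved, and the grip is steady. Handing in.

```bash
python3 -c "
from rig import bot
print(bot.hand_in())"
```

```text
the job is handed in; nothing more can be done
None
```

The job is handed in at about 13 s: the lock pin was set down standing in the left red tray, the latch is squeezed home, and the drawbar is held level and still 99 mm above the ball, with the tray and caliper not touched. The raised head hid the pin in the last picture.

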